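# Gauge the roller bushings of the dough sheeter

### The arm

A 7-joint arm with a two-finger parallel gripper is mounted at the origin on a cart in front of the work surface, level with it; the furniture and walls round the work are solid. World frame = base frame: x ahead of the robot, y to its left, z up, the work surface at z = 0. Lengths are in mm, angles in rad, forces in N, time in s.
With the tool pointing down it reaches from about 350 to 775 mm from the base axis. Payload 3.1 kg.
Tool frame: the origin (TCP) lies midway between the tips of the shut fingers; the grasp point (between the pads) lies 19 mm behind it; z points along the fingers, y is the direction in which the jaws open and shut (so a half turn about z gives the same grasp; the last joint's range is limited). The gripper opens to 85 mm and grips with 20 to 120 N. Pads are 22 mm wide; open, the fingers measure 114 mm over their backs; the gripper's body (76 mm by 85 mm) begins 54 mm behind the grasp point. The pads swing forward as they close: fully open they stand 13 mm farther back than shut.
Start: joints at [1.177, 0.311, 0.014, 1.512, -0.004, 1.319, -0.027], TCP at [189.557, -516.319, 231.304] pointing down, gripper open.
Joint ranges: [-2.7, 2.7], [-0.3, 1.91], [-1.27, 1.3], [0.12, 2.57], [-1.44, 4.58], [0.2, 2.03], [-3.05, 3.05]. Speed limits (rad/s): [2.79, 2.79, 3.14, 3.14, 3.14, 3.14, 3.14].

### API

Orientations are given as a unit quaternion [w, x, y, z].
In Python, from workcell import env gives the robot as it stands.
- The arm moves only by the tool apply_moves, never from a script. Its argument "increments" is a list of rows, each a list of 7 numbers: the shift along the world's x, y, z in m, then the turn, a rotation vector about the world's x, y, z in degrees, then the finger opening in m, from 0 to 0.0854. A call has exactly 10 rows; each row is the pose to reach, as a shift and turn from the pose commanded when the call began; what a row does not reach only later rows make up. A row lasts 1/12 s, in which the tool goes at most 41.7 mm and 7.16 degrees, less where a joint would pass 70% of its speed; a pose out of reach is approached as far as the arm can. A call with a gripper value outside its range is refused whole. The fingers move at their own pace and stop on an object; "grip_force" is the grip in N (left out, the last holds). Time passes only in rows, so rows that repeat a pose let the fingers close, or fill a call up. It gives the time, the measured TCP pose, the force and the opening at its end, in the units of the state.
- env.get_state(): the state, without advancing time (a new reading comes with each control period).
- env.capture(name): name is "scene" or "top"; returns (picture, depth): 400x640x3 uint8, red, green, blue; 400x640 float32, mm along the optical axis (not along the pixel's ray), 0 where there is no reading.
- env.camera_params(name): a dict with "mtx" (3x3 intrinsics, pixels), "dist_coeffs" ([k1, k2, p1, p2, k3] as OpenCV has them; the pictures are not rectified), "R" (3x3) and "t" (3): a world point X has camera coordinates R X + t. Camera axes: x right, y down, z forward; pixel columns grow to the right and rows downward; lengths in mm; the calibration is good to about 2 mm. A picture is of the moment at which its call begins. camera_params takes no time and is no camera call.
- env.job_done(): hands the job in, once; it reports no verdict.
The state is a dict: "time": time; "joint_pos": joint angles; "dq": joint speeds; "tau": joint torques, N m; "tool_pos": TCP position; "orientation": TCP orientation; "force": force on the tool from outside, world axes, zero at the start; "torque": the same for the moment, N m; "width": finger opening in mm.
Only numpy, scipy, OpenCV 4.12 (cv2) and the standard library are available. Lean on these libraries where they do the work, as an engineer would, in place of code of your own. Each camera call takes 0.05 s, during which the arm holds its last target.

### The job

Two spare steel bushings for the dough sheeter lie on the worktop; one fits the gauge pin and the other is bored too tight. Find the one that fits by sliding it along the level pin until it is fully home against the shoulder, without forcing the tight one, then take it off and lay it in the square metal tray; lay the tight one on the round wooden board. Leave the other things where they are.

Things in the scene. Friction and masses are not known exactly. Their poses are not given: they have to be found in the camera images.
- bushing_a: steel bushing, square block 36 x 36 x 44 mm, 0.2 to 0.4 kg, with a round bore right through along its x axis (its length); origin in the middle of the bore. It starts on a long side, origin 18 mm above the worktop. The two are alike outside; one bore is 24 mm (slides over the pin), the other 17 mm (stops on the pin's nose); which is which is found by trying. Either end may go first.
- bushing_b: steel bushing, square block 36 x 36 x 44 mm, 0.2 to 0.4 kg, with a round bore right through along its x axis (its length); origin in the middle of the bore. It starts on a long side, origin 18 mm above the worktop. The two are alike outside; one bore is 24 mm (slides over the pin), the other 17 mm (stops on the pin's nose); which is which is found by trying. Either end may go first.
- gauge: fixed steel gauge: base plate 100 x 96 x 12 mm; post 28 x 44 mm, top 106 mm above the worktop, near its far end, carries a level pin. Origin at the underside of the base, on the worktop; the pin lies along its x axis, 85 mm above the worktop, and its free end points to the gauge's own -x, towards the robot's side.
- gauge_shoulder (a point): point on the pin's axis where the pin meets its shoulder (a collar 32 mm across and 6 mm thick on the post), 85 mm above the worktop, axes as the gauge. The pin is 20 mm in diameter and 56 mm long from here; a bushing is fully home when its end touches the shoulder, its middle then 22 mm from here towards the tip.
- gauge_tip (a point): free end of the pin, 56 mm from the shoulder; the last 9 mm taper from 20 down to 11 mm in diameter. Axes as the gauge
- tray: square metal tray, open on top, 110 x 110 mm, rim 16 mm high, walls and floor 3 mm thick, fixed; origin at the centre of its underside, on the worktop. Fixed behind the row of tray, board and bushings (x above 0.5 m): a clear case 116 mm high and trays of pastry; at the left (y above 0.28 m) a tall glass screen. Cross above 0.15 m
- board: round wooden board, 112 mm across, flat top 14 mm above the worktop, fixed; origin at the centre of its underside
- bench_scraper: bench scraper lying flat, blade and wooden grip, 93 x 130 x 22 mm, long along its y; bystander, origin at the centre of its underside
- tape_roll: roll of tape lying flat at the left, in front of the glass screen, 76 mm across, 18 mm high; bystander, origin at the centre of its underside
- sugar_shaker: sugar shaker behind the gauge, 67 mm across, 114 mm high; bystander, origin at the centre of its underside

How it is judged:
By the outcome, as a careful person would: the job done as asked, in the order asked, and still so for the second after the job is handed in, with the robot touching nothing.
It also fails if it takes over 72 s, if anything falls off the work surface, if the arm or the gripper's body presses on something with over 40 N, if the wrist force passes 120 N, or if a joint passes its speed limit or range.

## Working session

There is one attempt and no reset: what is moved stays moved. The work goes in short steps, Python scripts to look and compute and a tool call to move; the robot and the scene stay as the last step left them, time stands still between calls to the robot, and variables do not carry over. Pictures are saved under pics/ and viewed, and the job is handed in when it is done.

Besides the shell and the picture viewer there is one more tool, called after ">>>" as name([rows], argument=value, ...), one row to a line, values as JSON. apply_moves: Moves the arm, as the interface text tells. Its arguments: {"type":"object","properties":{"increments":{"type":"array"},"grip_force":{"type":"number"}},"required":["increments"]}

```bash
ls; mkdir -p pics; python3 - <<'E'
from workcell import env
import cv2,numpy as np
s=env.get_state();print(s)
for n in("scene","top"):
    p,d=env.capture(n);np.savez(f"pics/{n}0.npz",p=p,d=d)
    cv2.imwrite(f"pics/{n}0.png",p[:,:,::-1]);c=env.camera_params(n);print(n,c)
E
```

```text
pics
{'time': 0.0, 'joint_pos': array([ 1.17727821,  0.31170617,  0.01398644,  1.51304357, -0.00440016,
        1.31917698, -0.02718336]), 'dq': array([-9.22194153e-05, -5.40784202e-04, -2.03809586e-03, -4.59422009e-04,
        4.16160807e-04, -3.79117734e-04, -2.84493746e-04]), 'tau': array([ 1.19217566e-04, -3.79916990e+01,  1.45970271e-01, -2.30589455e+01,
        1.23786059e-02,  1.35596510e-02,  1.44254051e-05]), 'tool_pos': array([ 189.30065406, -515.6347213 ,  230.2371887 ]), 'orientation': array([-1.12484025e-03,  9.84558565e-01,  1.75051726e-01, -2.47118408e-04]), 'force': array([0.35792056, 0.12573859, 0.11794767]), 'torque': array([-0.00762887, -0.06011659,  0.02097185]), 'width': 84.98983975970982}
scene {'mtx': array([[472.03351412,   0.        , 317.81473077],
       [  0.        , 472.03351412, 196.91851725],
       [  0.        ,   0.        ,   1.        ]]), 'dist_coeffs': array([-0.00066994,  0.        ,  0.        ,  0.        ,  0.        ]), 'R': array([[-0.8193417 , -0.57327506, -0.00590595],
       [-0.31700537,  0.46160886, -0.82850761],
       [ 0.47768899, -0.67695862, -0.55994666]]), 't': array([ 441.06228346,  282.70877927, 1141.72194046])}
top {'mtx': array([[416.54974007,   0.        , 319.83878235],
       [  0.        , 416.54974007, 198.39955818],
       [  0.        ,   0.        ,   1.        ]]), 'dist_coeffs': array([-0.10579999,  0.        ,  0.        ,  0.        ,  0.        ]), 'R': array([[ 0.01545924, -0.99979662,  0.0129512 ],
       [-0.98240473, -0.01759887, -0.18593341],
       [ 0.18612352, -0.00984893, -0.98247699]]), 't': array([ -79.64936882,  557.55189954, 1318.28416854])}
```

View pics/scene0.png

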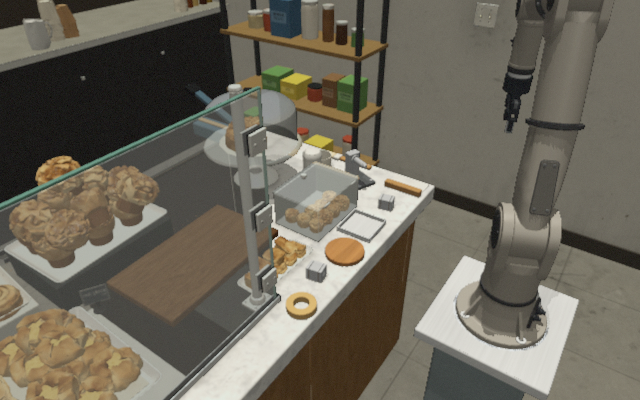

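View pics/top0.png

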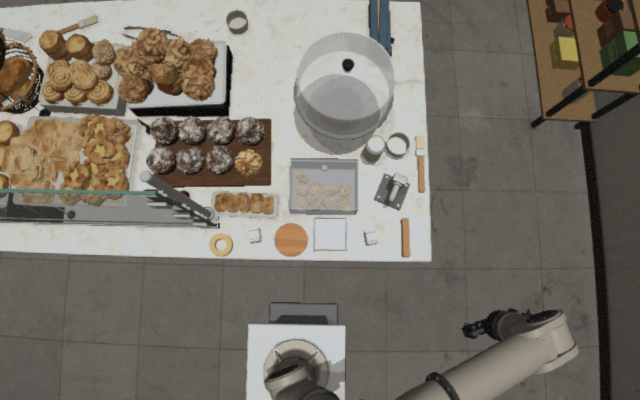

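The top view shows the bushings at about (255,236) and (371,238), the board at (291,239), the tray at (330,234), the gauge at (392,190) and the tape at (221,244). I'll zoom in.

```bash
cat > h.py <<'E'
import numpy as np,cv2
def cam(n):
    from workcell import env
    return env.camera_params(n)
def ray(c,uv):
    q=cv2.undistortPoints(np.array(uv,float).reshape(-1,1,2),c['mtx'],c['dist_coeffs']).reshape(-1,2)
    R=c['R'];o=-R.T@c['t'];return o,np.c_[q,np.ones(len(q))]@R
def plane(c,uv,z):
    o,d=ray(c,uv);return o+d*((z-o[2])/d[:,2])[:,None]
def depthpts(c,d,uv):
    o,r=ray(c,uv);return o+r*np.array([d[int(round(v)),int(round(u))] for u,v in uv])[:,None]
def proj(c,X):
    return cv2.projectPoints(np.array(X,float).reshape(-1,1,3),cv2.Rodrigues(c['R'])[0],c['t'],c['mtx'],c['dist_coeffs'])[0].reshape(-1,2)
def crop(p,x0,y0,x1,y1,k,fn):
    cv2.imwrite(fn,cv2.resize(p[y0:y1,x0:x1,::-1],None,fx=k,fy=k,interpolation=cv2.INTER_CUBIC))
E
python3 - <<'E'
from h import *
t=np.load('pics/top0.npz');s=np.load('pics/scene0.npz')
crop(t['p'],205,165,305,260,8,'pics/t0L.png')
crop(t['p'],335,165,435,260,8,'pics/t0R.png')
crop(s['p'],280,130,440,230,5,'pics/s0R.png')
crop(s['p'],270,200,400,330,4,'pics/s0L.png')
E
```

```text
(no output)
```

View pics/t0R.png

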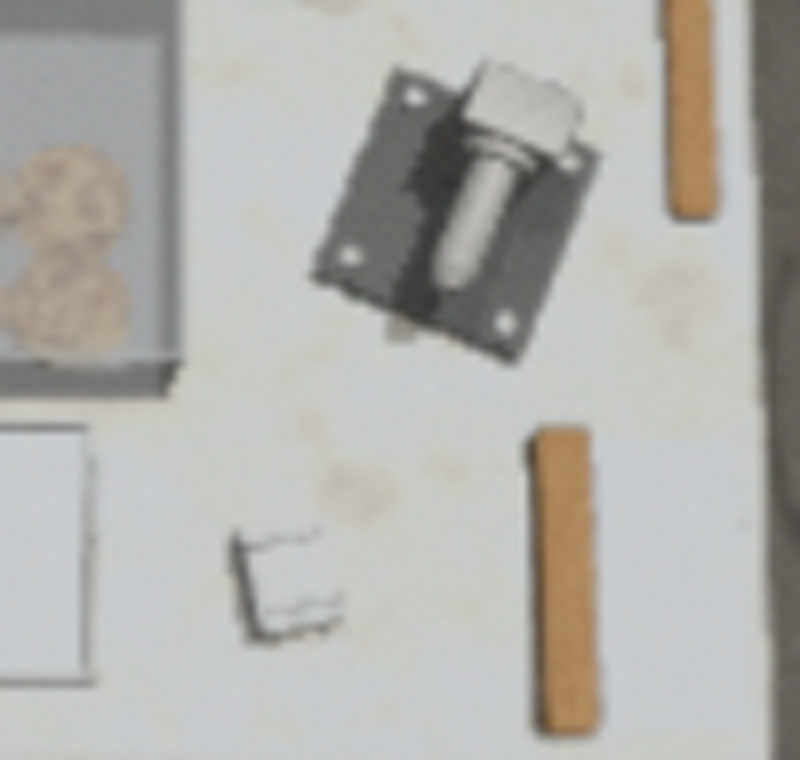

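View pics/t0L.png

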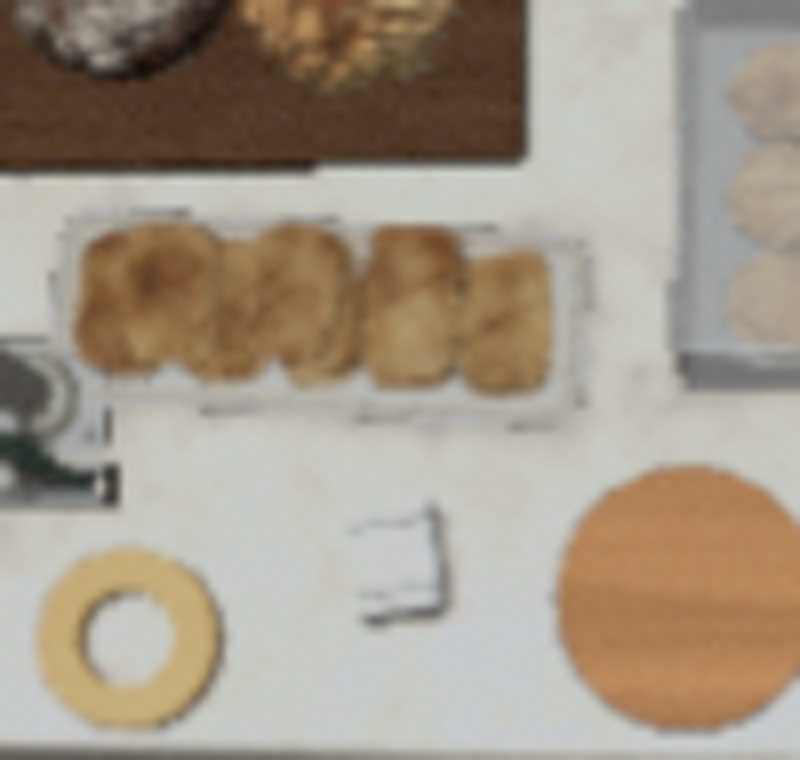

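View pics/s0R.png

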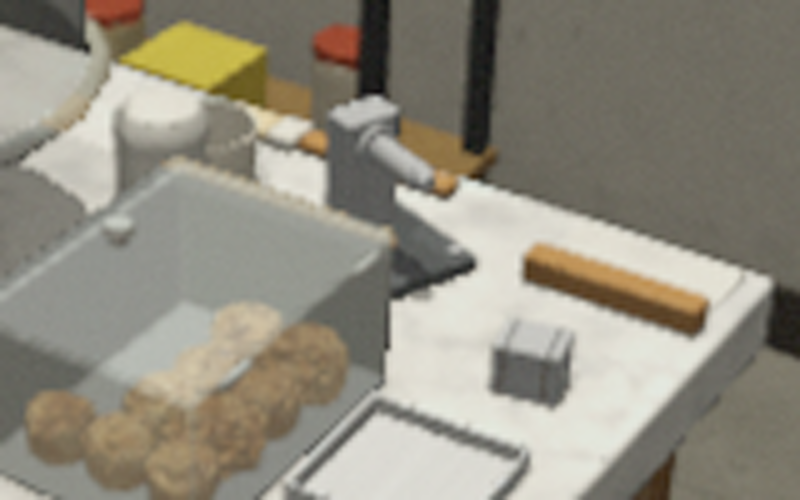

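View pics/s0L.png

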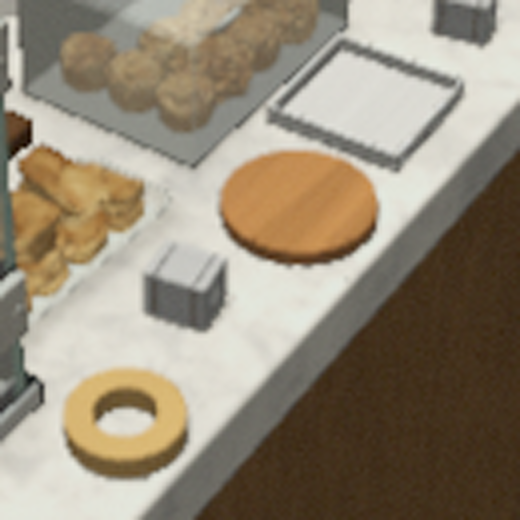

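```bash
cat >> h.py <<'E'
def cloud(c,d,x0,y0,x1,y1):
    u,v=np.meshgrid(np.arange(x0,x1),np.arange(y0,y1));uv=np.c_[u.ravel(),v.ravel()]
    P=depthpts(c,d,uv);m=d[v.ravel(),u.ravel()]>0
    return P[m],uv[m]
E
python3 - <<'E'
from h import *
for n,boxes in (('top',[(245,225,265,248),(360,227,382,248)]),('scene',[(300,255,332,288),(374,190,400,214)])):
    c=cam(n);f=np.load(f'pics/{n}0.npz')
    for b in boxes:
        P,uv=cloud(c,f['d'],*b)
        m=(P[:,2]>25)&(P[:,2]<50)
        # top-face
        mt=(P[:,2]>32)&(P[:,2]<41)
        if n=='top': mt=m
        q=P[mt]
        print(n,b,m.sum(),mt.sum(),'med z',np.median(q[:,2]),'table z',np.median(P[P[:,2]<10][:,2]),'mean',q.mean(0).round(1))
        r=cv2.minAreaRect(q[:,:2].astype(np.float32));print('  rect',r)
c=cam('top');f=np.load('pics/top0.npz')
for (u,v,w) in [(395,175,'post'),(396,190,'pin'),(393,196,'pin'),(385,200,'base'),(330,234,'tray'),(291,239,'board'),(405,237,'scraper'),(374,148,'shaker')]:
    print(w,depthpts(c,f['d'],[(u,v)]).round(1))
E
```

```text
top (245, 225, 265, 248) 154 154 med z 36.03484468298325 table z -0.07277891718854335 mean [437.5 143.7  35.8]
  rect ((437.958251953125, 143.99415588378906), (44.238624572753906, 37.170753479003906), 9.614593505859375)
top (360, 227, 382, 248) 154 154 med z 36.09928040832904 table z 0.2721174553344099 mean [ 437.7 -240.7   36.3]
  rect ((437.9554748535156, -240.80821228027344), (43.63128662109375, 36.416168212890625), 11.739387512207031)
scene (300, 255, 332, 288) 231 185 med z 37.60221496209738 table z 2.3150436291464302 mean [441.6 148.8  37.2]
  rect ((443.0894775390625, 146.71713256835938), (45.37690353393555, 42.83465576171875), 10.718006134033203)
scene (374, 190, 400, 214) 144 111 med z 37.156675732102144 table z 2.2071832921544114 mean [ 441.3 -238.2   37. ]
  rect ((442.8451232910156, -238.7190704345703), (45.19818878173828, 42.75984573364258), 12.669065475463867)
post [[ 630.  -310.6  104.5]]
pin [[ 582.9 -314.8   94.4]]
pin [[ 563.  -304.8   94.3]]
base [[ 565.5 -293.1    9.2]]
tray [[ 446.9 -106.9    3.9]]
board [[427.   23.1  13.8]]
scraper [[ 439.1 -357.4   18.6]]
shaker [[ 716.3 -242.3  113.4]]
```

```bash
python3 - <<'E'
from h import *
c=cam('top');f=np.load('pics/top0.npz')
P,uv=cloud(c,f['d'],370,165,415,215)
for lo,hi in((6,20),(100,112)):
    q=P[(P[:,2]>lo)&(P[:,2]<hi)];print(lo,len(q),np.median(q[:,2]),cv2.minAreaRect(q[:,:2].astype(np.float32)))
q=P[(P[:,2]>70)&(P[:,2]<98)];print('pin',len(q),cv2.minAreaRect(q[:,:2].astype(np.float32)))
# ridge points
r=q[q[:,2]>88]; l=cv2.fitLine(r[:,:2].astype(np.float32),cv2.DIST_L2,0,.01,.01).ravel();print(l,np.degrees(np.arctan2(l[1],l[0])))
a=-18;
for rr in r[np.argsort(r[:,0])]: pass
# dark base mask on colour
im=f['p'];g=im[165:215,370:415].max(2)
m=((g<120)).astype(np.uint8)
cs,_=cv2.findContours(m,cv2.RETR_EXTERNAL,cv2.CHAIN_APPROX_NONE);k=max(cs,key=cv2.contourArea).reshape(-1,2)+[370,165]
W=plane(c,k,12);print('base col',cv2.minAreaRect(W[:,:2].astype(np.float32)))
cs=scene=None
c2=cam('scene');s=np.load('pics/scene0.npz')
P2,_=cloud(c2,s['d'],340,145,380,195)
q2=P2[(P2[:,2]>70)&(P2[:,2]<112)&(P2[:,0]<720)];
for lo,hi in((100,112),(88,98)):
    z=q2[(q2[:,2]>lo)&(q2[:,2]<hi)];print('scene',lo,len(z),cv2.minAreaRect(z[:,:2].astype(np.float32)))
for nm,b,z0,z1 in(('tray',(308,212,352,255),11,22),('board',(270,218,312,260),9,20),('tape',(205,230,235,260),12,24),('scr',(395,212,415,262),10,30)):
    P,_=cloud(c,f['d'],*b);q=P[(P[:,2]>z0)&(P[:,2]<z1)];print(nm,len(q),cv2.minAreaRect(q[:,:2].astype(np.float32)))
P,_=cloud(c,f['d'],285,155,362,218);q=P[(P[:,2]>90)];print('case',cv2.minAreaRect(q[:,:2].astype(np.float32)))
E
```

```text
6 596 11.953675614654117 ((607.9774780273438, -318.8888244628906), (145.8428955078125, 167.82101440429688), 89.20945739746094)
100 126 105.68036680329828 ((616.321044921875, -325.27496337890625), (45.89848709106445, 33.879249572753906), 72.47003173828125)
pin 135 ((591.07666015625, -318.8660888671875), (42.563541412353516, 89.0621337890625), 81.51387786865234)
[ 9.4288051e-01 -3.3313105e-01  5.8166589e+02 -3.0957581e+02] -19.458927
base col ((595.6315307617188, -316.0682678222656), (92.70635223388672, 103.95610809326172), 67.32549285888672)
scene 100 140 ((564.6992797851562, -221.54360961914062), (49.97511672973633, 277.6973876953125), 28.892261505126953)
scene 88 127 ((551.4536743164062, -227.81686401367188), (70.77978515625, 249.1061553955078), 30.828123092651367)
tray 144 ((452.930419921875, -103.52519226074219), (137.74057006835938, 123.0892333984375), 89.58280181884766)
board 844 ((438.8353271484375, 28.67593765258789), (138.3522186279297, 110.46006774902344), 10.714714050292969)
tape 290 ((403.8604736328125, 258.248779296875), (70.23663330078125, 77.13896942138672), 0.15877807140350342)
scr 292 ((438.10162353515625, -367.53662109375), (130.693603515625, 43.43384552001953), 2.1433587074279785)
case ((594.8836669921875, -78.75135803222656), (172.74075317382812, 217.98190307617188), 0.04842933639883995)
```

```bash
python3 - <<'E'
from h import *
c=cam('top')
z=lambda a:[(335+u/8-.44,165+v/8-.44) for u,v in a]
H=plane(c,z([(414,96),(571,160),(350,254),(506,321)]),12);print(H.round(1))
for i,j in((0,1),(2,3)): d=H[j]-H[i];print(np.degrees(np.arctan2(d[1],d[0]))+90, np.linalg.norm(d))
for i,j in((2,0),(3,1)): d=H[j]-H[i];print(np.degrees(np.arctan2(d[1],d[0])), np.linalg.norm(d))
print('ctr',H.mean(0))
# base corners
B=plane(c,z([(397,67),(602,150),(313,276),(516,364)]),12);print(B.round(1),B.mean(0))
for i,j in((0,1),(2,3)): d=B[j]-B[i];print(np.degrees(np.arctan2(d[1],d[0]))+90, np.linalg.norm(d))
for i,j in((2,0),(3,1)): d=B[j]-B[i];print(np.degrees(np.arctan2(d[1],d[0])), np.linalg.norm(d))
# pin edges in top: silhouettes at z~85
T=plane(c,z([(433,280),(471,155),(471,287),(516,172),(452,290),(500,65),(470,120),(570,145),(583,100)]),85);print(T.round(1))
f=np.load('pics/top0.npz')
P,uv=cloud(c,f['d'],385,168,412,205)
m=(P[:,2]>84)&(P[:,2]<98)
for p,u in zip(P[m],uv[m]): print(u,p.round(1))
E
```

```text
[[ 647.2 -298.4   12. ]
 [ 620.3 -366.    12. ]
 [ 577.4 -269.9   12. ]
 [ 549.5 -336.4   12. ]]
-21.694207917629655 72.75012713812765
-22.710240876317883 72.08101885733585
-22.224446984556252 75.40501805553511
-22.723943082263414 76.69232904497407
ctr [ 598.57164784 -317.67414972   12.        ]
[[ 659.9 -291.2   12. ]
 [ 624.9 -379.6   12. ]
 [ 567.5 -254.    12. ]
 [ 531.1 -340.3   12. ]] [ 595.85039095 -316.28629497   12.        ]
-21.562506446337295 95.03243871642741
-22.890664881858257 93.74456975634482
-21.984030643578294 99.57818538180395
-22.714278561975824 101.76892589107821
[[ 552.9 -292.3   85. ]
 [ 604.9 -308.7   85. ]
 [ 550.3 -307.7   85. ]
 [ 598.2 -327.    85. ]
 [ 548.9 -299.9   85. ]
 [ 642.9 -321.4   85. ]
 [ 619.5 -308.5   85. ]
 [ 609.9 -349.5   85. ]
 [ 628.8 -355.3   85. ]]
[393 176] [ 630.  -306.7   90.6]
[392 179] [ 618.3 -301.9   97.4]
[392 180] [ 615.4 -302.2   95.6]
[392 181] [ 614.5 -304.1   85.2]
[393 181] [ 613.7 -306.6   89.2]
[393 182] [ 609.5 -305.9   92.9]
[394 182] [ 609.1 -308.8   94.7]
[393 183] [ 606.2 -305.9   92.6]
[394 183] [ 606.4 -309.2   9
[... 3066 characters left out ...]
  85.7]
[390 197] [ 560.8 -296.2   87.7]
[391 197] [ 560.1 -298.7   91.9]
[392 197] [ 560.  -301.8   92.7]
[393 197] [ 560.5 -305.4   90.5]
[394 197] [ 559.5 -307.6   95.8]
[395 197] [ 561.  -312.3   88.4]
[389 198] [ 556.8 -292.2   91.3]
[390 198] [ 557.  -295.6   90.4]
[392 198] [ 556.9 -301.9   91.5]
[393 198] [ 556.4 -304.6   94.6]
[394 198] [ 557.4 -308.8   89.7]
[389 199] [ 554.2 -292.8   87.6]
[390 199] [ 553.7 -295.5   90.7]
[391 199] [ 553.2 -298.3   93.6]
[392 199] [ 553.6 -301.8   92. ]
[393 199] [ 553.5 -304.9   92.8]
[394 199] [ 553.6 -308.1   92.6]
[390 200] [ 549.7 -294.7   94.8]
[391 200] [ 550.2 -298.4   92.3]
[392 200] [ 550.  -301.5   93.3]
[393 200] [ 550.8 -305.4   89.9]
```

>>> apply_moves([
  [0.012, 0.014, -0.003, 0, 0, -0.5, 0.085],
  [0.037, 0.041, -0.009, 0, 0, -1.5, 0.085],
  [0.064, 0.071, -0.016, 0, 0, -2.5, 0.085],
  [0.092, 0.102, -0.024, 0, 0, -3.5, 0.085],
  [0.119, 0.132, -0.03, 0, 0, -4.5, 0.085],
  [0.146, 0.162, -0.037, 0, 0, -5.5, 0.085],
  [0.174, 0.193, -0.044, 0, 0, -6.5, 0.085],
  [0.201, 0.223, -0.05, 0, 0, -7.5, 0.085],
  [0.226, 0.25, -0.056, 0, 0, -8, 0.085],
  [0.249, 0.2755, -0.06, 0, 0, -8.5, 0.085],
], grip_force=60)

```text
time: 0.93
tool_pos: [439.4, -238.2, 170.4]
orientation: [-0.001, 0.995, 0.102, -0.0]
force: [-0.4, 0.1, 0.6]
width: 85.1
```

>>> apply_moves([
  [0, -0.001, -0.015, 0, 0, 0, 0.085],
  [0, -0.001, -0.045, 0, 0, 0, 0.085],
  [0, -0.001, -0.08, 0, 0, 0, 0.085],
  [0, -0.001, -0.11, 0, 0, 0, 0.085],
  [0, -0.001, -0.135, 0, 0, 0, 0.085],
  [0, -0.001, -0.15, 0, 0, 0, 0.085],
  [0, -0.001, -0.16, 0, 0, 0, 0.085],
  [0, -0.001, -0.164, 0, 0, 0, 0.085],
  [0, -0.001, -0.166, 0, 0, 0, 0.085],
  [0, -0.001, -0.166, 0, 0, 0, 0.085],
])

```text
time: 1.77
tool_pos: [439.1, -242.1, 5.7]
orientation: [0.0, 0.995, 0.102, 0.0]
force: [-0.2, 0.1, 0.0]
width: 85.1
```

>>> apply_moves([
  [0, 0.001, -0.003, 0, 0, 0, 0.07],
  [0, 0.001, -0.003, 0, 0, 0, 0.03],
  [0, 0.001, -0.003, 0, 0, 0, 0.03],
  [0, 0.001, -0.003, 0, 0, 0, 0.03],
  [0, 0.001, -0.003, 0, 0, 0, 0.03],
  [0, 0.001, -0.003, 0, 0, 0, 0.03],
  [0, 0.001, -0.003, 0, 0, 0, 0.03],
  [0, 0.001, -0.003, 0, 0, 0, 0.03],
  [0, 0.001, -0.003, 0, 0, 0, 0.03],
  [0, 0.001, -0.003, 0, 0, 0, 0.03],
])

```text
time: 2.6
tool_pos: [439.3, -241.3, 3.0]
orientation: [0.001, 0.995, 0.102, 0.001]
force: [0.4, -0.4, 5.6]
width: 35.6
```

>>> apply_moves([
  [0, 0, 0.012, 0, 0, 0, 0.03],
  [0, 0, 0.03, 0, 0, -2, 0.03],
  [0.008, -0.005, 0.045, 0, 0, -7, 0.03],
  [0.017, -0.01, 0.056, 0, 0, -13, 0.03],
  [0.028, -0.017, 0.064, 0, 0, -19, 0.03],
  [0.039, -0.024, 0.068, 0, 0, -25, 0.03],
  [0.05, -0.03, 0.068, 0, 0, -30, 0.03],
  [0.058, -0.036, 0.068, 0, 0, -33.5, 0.03],
  [0.063, -0.038, 0.068, 0, 0, -33.5, 0.03],
  [0.063, -0.038, 0.068, 0, 0, -33.5, 0.03],
])

```text
time: 3.43
tool_pos: [501.6, -278.6, 69.2]
orientation: [-0.0, 0.982, -0.189, -0.001]
force: [0.5, -0.1, -2.3]
width: 35.3
```

```bash
python3 - <<'E'
from workcell import env
from h import *
for n in("scene","top"):
    p,d=env.capture(n);np.savez(f"pics/{n}1.npz",p=p,d=d)
crop(np.load('pics/top1.npz')['p'],335,165,435,260,8,'pics/t1R.png')
crop(np.load('pics/scene1.npz')['p'],310,110,440,210,6,'pics/s1R.png')
s=env.get_state();print(s['tool_pos'],s['orientation'],s['force'],s['joint_pos'],s['width'])
E
```

```text
[ 500.46115973 -277.8949703    69.27264868] [-5.57037337e-04  9.82040159e-01 -1.88665957e-01 -1.40425561e-03] [-0.61503228  0.62610295 -3.07860915] [ 0.51565647  0.49763057 -0.05290992  1.66045466  0.02989853  0.98730791
 -1.49780119] 35.07542808733477
```

View pics/t1R.png

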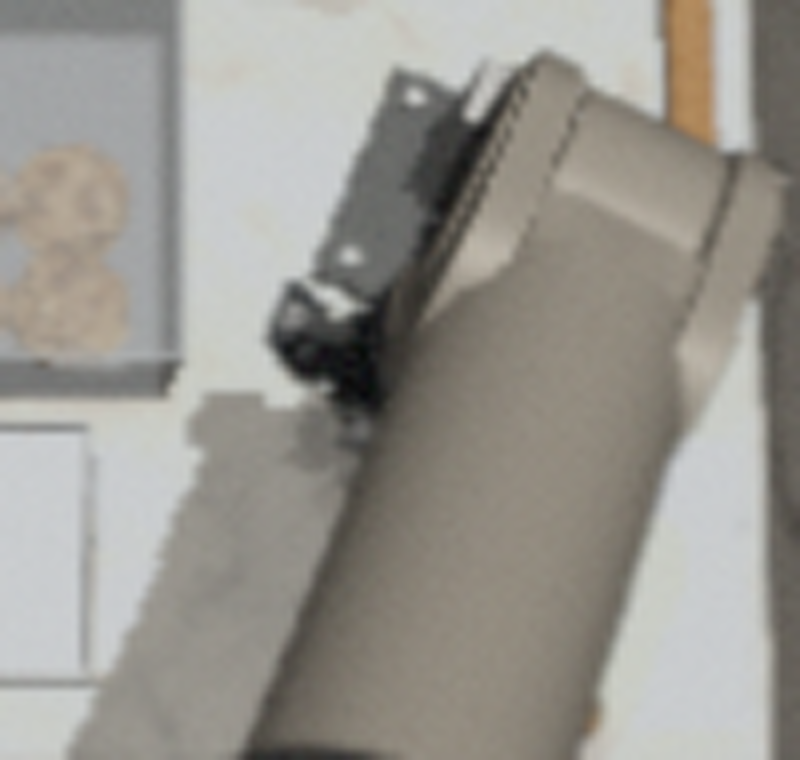

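View pics/s1R.png

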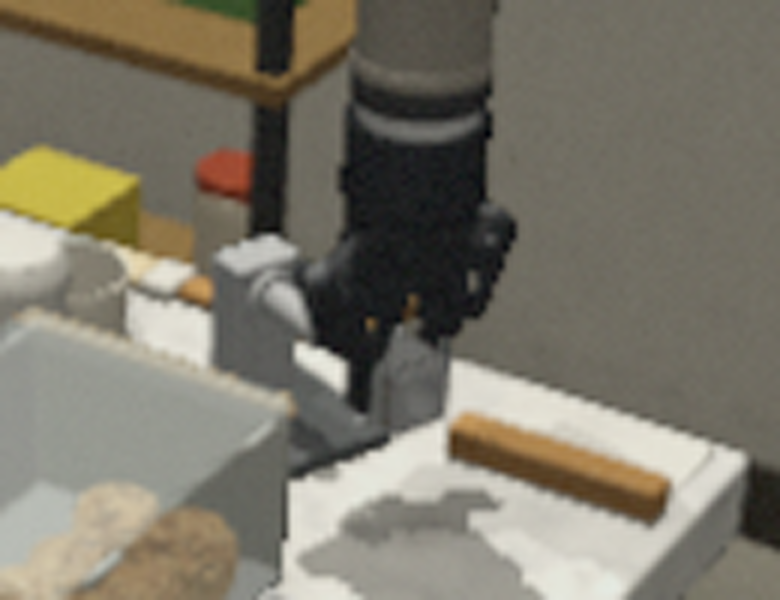

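```bash
python3 - <<'E'
from h import *
c=cam('scene')
def show(X): print((( proj(c,X)-[310,110]+.5)*6).round(0).tolist())
yaw=np.radians(-21.8);ex=np.array([np.cos(yaw),np.sin(yaw),0]);ey=np.array([-ex[1],ex[0],0]);ez=np.array([0,0,1])
b=np.array([500.5,-278,84])
for sx in(-22,22): show([b+ex*sx+ey*sy+ez*sz for sy,sz in((-18,-18),(18,-18),(18,18),(-18,18))])
show([[549,-298,85],[601,-319,85]])
f=np.load('pics/scene1.npz');P,uv=cloud(c,f['d'],368,160,390,185)
for v in range(162,184,3): print(v,[tuple(P[(uv[:,0]==u)&(uv[:,1]==v)][0].round(0)) for u in range(370,388,3)])
E
```

```text
[[453.0, 424.0], [401.0, 444.0], [405.0, 386.0], [458.0, 366.0]]
[[401.0, 388.0], [350.0, 407.0], [353.0, 350.0], [405.0, 331.0]]
[[344.0, 344.0], [282.0, 302.0]]
162 [(np.float64(518.0), np.float64(-260.0), np.float64(131.0)), (np.float64(501.0), np.float64(-247.0), np.float64(143.0)), (np.float64(495.0), np.float64(-256.0), np.float64(141.0)), (np.float64(507.0), np.float64(-302.0), np.float64(115.0)), (np.float64(494.0), np.float64(-296.0), np.float64(122.0)), (np.float64(484.0), np.float64(-296.0), np.float64(125.0))]
165 [(np.float64(515.0), np.float64(-255.0), np.float64(124.0)), (np.float64(503.0), np.float64(-252.0), np.float64(129.0)), (np.float64(514.0), np.float64(-296.0), np.float64(104.0)), (np.float64(502.0), np.float64(-293.0), np.float64(110.0)), (np.float64(492.0), np.float64(-294.0), np.float64(112.0)), (np.float64(483.0), np.float64(-296.0), np.float64(115.0))]
168 [(np.float64(509.0), np.float64(-245.0), np.float64(120.0)), (np.float64(500.0), np.float64(-249.0), np.float64(121.0)), (np.float64(507.0), np.float64(-282.0), np.float64(103.0)), (np.float64(498.0), np
[... 1251 characters left out ...]
oat64(554.0), np.float64(-337.0), np.float64(12.0)), (np.float64(501.0), np.float64(-255.0), np.float64(73.0)), (np.float64(491.0), np.float64(-257.0), np.float64(75.0)), (np.float64(486.0), np.float64(-268.0), np.float64(71.0)), (np.float64(529.0), np.float64(-377.0), np.float64(0.0)), (np.float64(504.0), np.float64(-350.0), np.float64(23.0))]
183 [(np.float64(547.0), np.float64(-324.0), np.float64(9.0)), (np.float64(541.0), np.float64(-334.0), np.float64(6.0)), (np.float64(532.0), np.float64(-339.0), np.float64(7.0)), (np.float64(526.0), np.float64(-351.0), np.float64(3.0)), (np.float64(516.0), np.float64(-355.0), np.float64(4.0)), (np.float64(501.0), np.float64(-345.0), np.float64(15.0))]
```

>>> apply_moves([
  [0.002, -0.001, 0.0007, 0, 0, 0, 0.03],
  [0.005, -0.002, 0.0007, 0, 0, 0, 0.03],
  [0.009, -0.0036, 0.0007, 0, 0, 0, 0.03],
  [0.013, -0.0052, 0.0007, 0, 0, 0, 0.03],
  [0.017, -0.0068, 0.0007, 0, 0, 0, 0.03],
  [0.021, -0.0084, 0.0007, 0, 0, 0, 0.03],
  [0.025, -0.01, 0.0007, 0, 0, 0, 0.03],
  [0.028, -0.0112, 0.0007, 0, 0, 0, 0.03],
  [0.0297, -0.0119, 0.0007, 0, 0, 0, 0.03],
  [0.0297, -0.0119, 0.0007, 0, 0, 0, 0.03],
])

```text
time: 4.37
tool_pos: [531.8, -290.8, 70.9]
orientation: [0.0, 0.982, -0.189, 0.0]
force: [-0.5, -0.5, -2.2]
width: 35.3
```

>>> apply_moves([
  [0.0006, -0.0002, -0.0005, 0, 0, 0, 0.03],
  [0.0012, -0.0005, -0.0005, 0, 0, 0, 0.03],
  [0.0018, -0.0007, -0.0005, 0, 0, 0, 0.03],
  [0.0024, -0.001, -0.0005, 0, 0, 0, 0.03],
  [0.003, -0.0012, -0.0005, 0, 0, 0, 0.03],
  [0.0035, -0.0014, -0.0005, 0, 0, 0, 0.03],
  [0.004, -0.0016, -0.0005, 0, 0, 0, 0.03],
  [0.0044, -0.0018, -0.0005, 0, 0, 0, 0.03],
  [0.0046, -0.0019, -0.0005, 0, 0, 0, 0.03],
  [0.0046, -0.0019, -0.0005, 0, 0, 0, 0.03],
])

```text
time: 5.2
tool_pos: [535.9, -292.7, 70.5]
orientation: [0.0, 0.982, -0.189, 0.0]
force: [0.5, 0.2, -2.1]
width: 35.3
```

>>> apply_moves([
  [0.0006, -0.0002, 0, 0, 0, 0, 0.03],
  [0.0012, -0.0005, 0, 0, 0, 0, 0.03],
  [0.0018, -0.0007, 0, 0, 0, 0, 0.03],
  [0.0024, -0.001, 0, 0, 0, 0, 0.03],
  [0.003, -0.0012, 0, 0, 0, 0, 0.03],
  [0.0035, -0.0014, 0, 0, 0, 0, 0.03],
  [0.004, -0.0016, 0, 0, 0, 0, 0.03],
  [0.0044, -0.0018, 0, 0, 0, 0, 0.03],
  [0.0046, -0.0019, 0, 0, 0, 0, 0.03],
  [0.0046, -0.0019, 0, 0, 0, 0, 0.03],
])

```text
time: 6.03
tool_pos: [540.5, -294.6, 70.5]
orientation: [0.0, 0.982, -0.189, -0.0]
force: [0.1, -0.7, -1.9]
width: 35.1
```

>>> apply_moves([
  [0.001, -0.0004, 0, 0, 0, 0, 0.03],
  [0.002, -0.0008, 0, 0, 0, 0, 0.03],
  [0.003, -0.0012, 0, 0, 0, 0, 0.03],
  [0.004, -0.0016, 0, 0, 0, 0, 0.03],
  [0.005, -0.002, 0, 0, 0, 0, 0.03],
  [0.006, -0.0024, 0, 0, 0, 0, 0.03],
  [0.007, -0.0028, 0, 0, 0, 0, 0.03],
  [0.0075, -0.003, 0, 0, 0, 0, 0.03],
  [0.0075, -0.003, 0, 0, 0, 0, 0.03],
  [0.0075, -0.003, 0, 0, 0, 0, 0.03],
])

```text
time: 6.87
tool_pos: [547.9, -297.5, 70.5]
orientation: [-0.0, 0.982, -0.189, -0.0]
force: [0.3, -0.5, -2.0]
width: 35.3
```

>>> apply_moves([
  [0.003, -0.0012, 0, 0, 0, 0, 0.03],
  [0.006, -0.0024, 0, 0, 0, 0, 0.03],
  [0.009, -0.0036, 0, 0, 0, 0, 0.03],
  [0.012, -0.0048, 0, 0, 0, 0, 0.03],
  [0.015, -0.006, 0, 0, 0, 0, 0.03],
  [0.018, -0.0072, 0, 0, 0, 0, 0.03],
  [0.021, -0.0084, 0, 0, 0, 0, 0.03],
  [0.024, -0.0096, 0, 0, 0, 0, 0.03],
  [0.025, -0.01, 0, 0, 0, 0, 0.03],
  [0.025, -0.01, 0, 0, 0, 0, 0.03],
])

```text
time: 7.7
tool_pos: [573.3, -307.6, 70.5]
orientation: [0.0, 0.982, -0.189, 0.0]
force: [0.0, 0.3, -2.7]
width: 35.3
```

>>> apply_moves([
  [0.001, -0.0004, 0, 0, 0, 0, 0.03],
  [0.002, -0.0008, 0, 0, 0, 0, 0.03],
  [0.003, -0.0012, 0, 0, 0, 0, 0.03],
  [0.004, -0.0016, 0, 0, 0, 0, 0.03],
  [0.0045, -0.0018, 0, 0, 0, 0, 0.03],
  [0.005, -0.002, 0, 0, 0, 0, 0.03],
  [0.0055, -0.0022, 0, 0, 0, 0, 0.03],
  [0.006, -0.0024, 0, 0, 0, 0, 0.03],
  [0.006, -0.0024, 0, 0, 0, 0, 0.03],
  [0.006, -0.0024, 0, 0, 0, 0, 0.03],
])

```text
time: 8.53
tool_pos: [579.0, -309.9, 70.5]
orientation: [0.0, 0.982, -0.189, -0.0]
force: [-0.1, 1.0, -2.5]
width: 35.2
```

>>> apply_moves([
  [0.0004, -0.0002, 0, 0, 0, 0, 0.03],
  [0.0008, -0.0003, 0, 0, 0, 0, 0.03],
  [0.0012, -0.0005, 0, 0, 0, 0, 0.03],
  [0.0016, -0.0006, 0, 0, 0, 0, 0.03],
  [0.002, -0.0008, 0, 0, 0, 0, 0.03],
  [0.0024, -0.001, 0, 0, 0, 0, 0.03],
  [0.0028, -0.0011, 0, 0, 0, 0, 0.03],
  [0.003, -0.0012, 0, 0, 0, 0, 0.03],
  [0.003, -0.0012, 0, 0, 0, 0, 0.03],
  [0.003, -0.0012, 0, 0, 0, 0, 0.03],
])

```text
time: 9.37
tool_pos: [580.7, -310.6, 70.4]
orientation: [-0.0, 0.982, -0.19, -0.001]
force: [-5.0, 2.7, 0.9]
width: 35.2
```

>>> apply_moves([
  [0.0003, -0.0001, 0, 0, 0, 0, 0.03],
  [0.0006, -0.0002, 0, 0, 0, 0, 0.03],
  [0.0009, -0.0004, 0, 0, 0, 0, 0.03],
  [0.0012, -0.0005, 0, 0, 0, 0, 0.03],
  [0.0014, -0.0006, 0, 0, 0, 0, 0.03],
  [0.0014, -0.0006, 0, 0, 0, 0, 0.03],
  [0.0014, -0.0006, 0, 0, 0, 0, 0.03],
  [0.0014, -0.0006, 0, 0, 0, 0, 0.03],
  [0.0014, -0.0006, 0, 0, 0, 0, 0.03],
  [0.0014, -0.0006, 0, 0, 0, 0, 0.03],
])

```text
time: 10.2
tool_pos: [580.6, -310.6, 70.4]
orientation: [-0.001, 0.982, -0.19, -0.003]
force: [-8.0, 3.6, 3.9]
width: 35.2
```

```bash
python3 - <<'E'
from workcell import env
from h import *
p,d=env.capture("scene");crop(p,310,110,440,210,6,'pics/s2R.png')
s=env.get_state();print(s['tool_pos'],s['force'])
E
```

```text
[ 580.66733782 -310.56190108   70.44784833] [-7.0801928   4.31073407  3.78527831]
```

View pics/s2R.png

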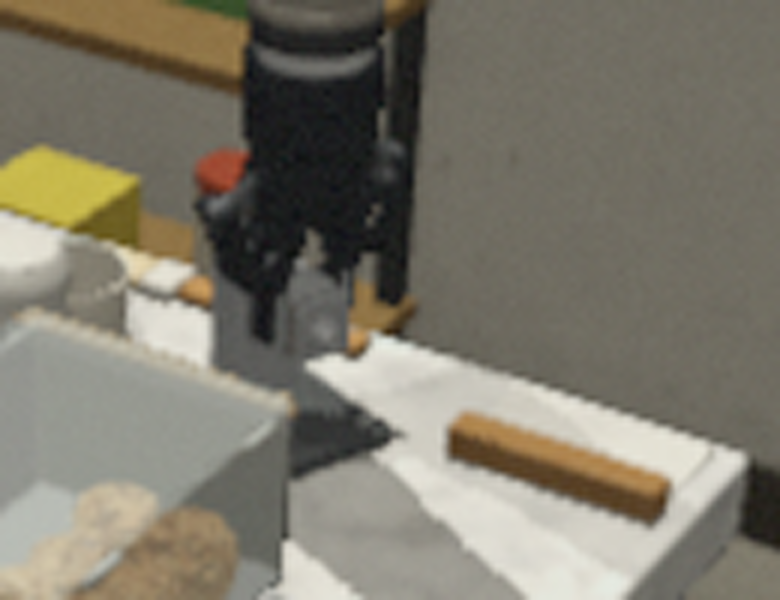

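>>> apply_moves([
  [-0.003, 0.0012, 0, 0, 0, 0, 0.03],
  [-0.008, 0.0032, 0, 0, 0, 0, 0.03],
  [-0.016, 0.0064, 0, 0, 0, 0, 0.03],
  [-0.026, 0.0104, 0, 0, 0, 0, 0.03],
  [-0.037, 0.0148, 0, 0, 0, 0, 0.03],
  [-0.048, 0.0192, 0, 0, 0, 0, 0.03],
  [-0.059, 0.0236, 0, 0, 0, 0, 0.03],
  [-0.07, 0.028, 0, 0, 0, 0, 0.03],
  [-0.08, 0.032, 0, 0, 0, 0, 0.03],
  [-0.087, 0.0348, 0, 0, 0, 0, 0.03],
])

```text
time: 11.08
tool_pos: [495.9, -276.9, 70.7]
orientation: [0.0, 0.982, -0.189, 0.001]
force: [-0.6, -0.2, -2.0]
width: 35.0
```

```bash
python3 - <<'E'
from h import *
c=cam('top');f=np.load('pics/top0.npz')
crop(f['p'],300,205,360,260,10,'pics/t0T.png')
hsv=cv2.cvtColor(f['p'],cv2.COLOR_RGB2HSV)[218:262,268:313]
m=((hsv[:,:,1]>90)).astype(np.uint8);cs,_=cv2.findContours(m,0,1);k=max(cs,key=cv2.contourArea).reshape(-1,2)+[268,218]
W=plane(c,k,14)[:,:2];print('board',cv2.minEnclosingCircle(W.astype(np.float32)),W.min(0),W.max(0))
P,_=cloud(c,f['d'],308,212,352,255);q=P[(P[:,2]>9)&(P[:,2]<20)&(P[:,0]<508)];print(q[:,:2].min(0),q[:,:2].max(0),np.percentile(q[:,:2],[3,97],axis=0))
E
```

```text
board ((426.0964660644531, 24.334733963012695), 53.54243850708008) [373.75560105 -27.09171387] [477.45954736  76.67865318]
[ 391.67195676 -160.21955082] [503.97915513 -48.82880577] [[ 391.94565205 -160.02042021]
 [ 503.43953123  -49.05625014]]
```

View pics/t0T.png

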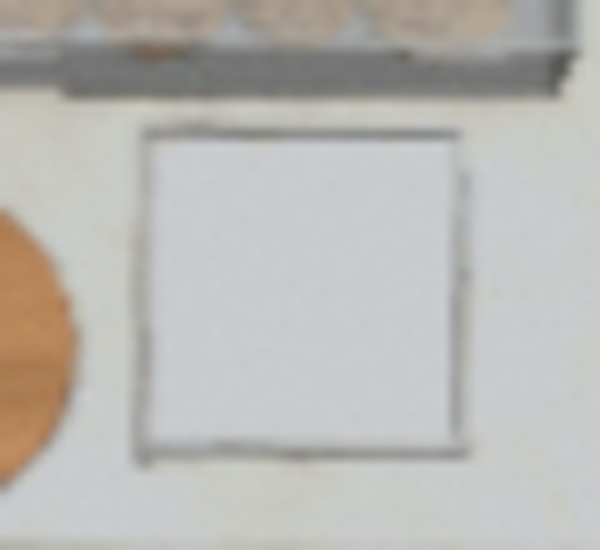

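>>> apply_moves([
  [-0.006, 0, 0.015, 0, 0, 2, 0.03],
  [-0.015, 0.004, 0.045, 0, 0, 5, 0.03],
  [-0.026, 0.014, 0.075, 0, 0, 8, 0.03],
  [-0.038, 0.035, 0.09, 0, 0, 11, 0.03],
  [-0.048, 0.065, 0.095, 0, 0, 14, 0.03],
  [-0.055, 0.098, 0.095, 0, 0, 17, 0.03],
  [-0.06, 0.13, 0.095, 0, 0, 20, 0.03],
  [-0.061, 0.155, 0.095, 0, 0, 21.5, 0.03],
  [-0.061, 0.168, 0.093, 0, 0, 21.8, 0.03],
  [-0.061, 0.172, 0.088, 0, 0, 21.8, 0.03],
])

```text
time: 11.92
tool_pos: [436.7, -102.3, 159.4]
orientation: [-0.0, 1.0, 0.002, 0.002]
force: [-0.2, 0.0, -2.7]
width: 35.4
```

>>> apply_moves([
  [0, -0.001, -0.012, 0, 0, 0, 0.03],
  [0, -0.001, -0.038, 0, 0, 0, 0.03],
  [0, -0.001, -0.068, 0, 0, 0, 0.03],
  [0, -0.001, -0.095, 0, 0, 0, 0.03],
  [0, -0.001, -0.118, 0, 0, 0, 0.03],
  [0, -0.001, -0.134, 0, 0, 0, 0.03],
  [0, -0.001, -0.143, 0, 0, 0, 0.03],
  [0, -0.001, -0.147, 0, 0, 0, 0.03],
  [0, -0.001, -0.15, 0, 0, 0, 0.03],
  [0, -0.001, -0.15, 0, 0, 0, 0.03],
])

```text
time: 12.75
tool_pos: [436.0, -106.7, 8.6]
orientation: [0.0, 1.0, -0.001, 0.0]
force: [-0.7, 0.5, -1.9]
width: 35.1
```

Lower to the tray floor gently.

>>> apply_moves([
  [0, 0, -0.0006, 0, 0, 0, 0.03],
  [0, 0, -0.0012, 0, 0, 0, 0.03],
  [0, 0, -0.0018, 0, 0, 0, 0.03],
  [0, 0, -0.0022, 0, 0, 0, 0.03],
  [0, 0, -0.0026, 0, 0, 0, 0.03],
  [0, 0, -0.0026, 0, 0, 0, 0.03],
  [0, 0, -0.0026, 0, 0, 0, 0.03],
  [0, 0, -0.0026, 0, 0, 0, 0.03],
  [0, 0, -0.0026, 0, 0, 0, 0.03],
  [0, 0, -0.0026, 0, 0, 0, 0.03],
])

```text
time: 13.58
tool_pos: [435.5, -105.9, 6.0]
orientation: [0.0, 1.0, -0.0, 0.0]
force: [-1.3, -0.0, -0.4]
width: 35.3
```

>>> apply_moves([
  [0, 0, -0.0003, 0, 0, 0, 0.042],
  [0, 0, -0.0003, 0, 0, 0, 0.05],
  [0, 0, -0.0003, 0, 0, 0, 0.055],
  [0, 0, -0.0003, 0, 0, 0, 0.055],
  [0, 0, -0.0003, 0, 0, 0, 0.055],
  [0, 0, 0.008, 0, 0, 0, 0.055],
  [0, 0, 0.025, 0, 0, 0, 0.055],
  [0, 0, 0.055, 0, 0, 0, 0.07],
  [0, 0, 0.09, 0, 0, 0, 0.085],
  [0, 0, 0.125, 0, 0, 0, 0.085],
])

```text
time: 14.42
tool_pos: [434.6, -105.6, 132.5]
orientation: [-0.0, 1.0, -0.0, -0.001]
force: [1.7, 0.3, -0.2]
width: 84.8
```

>>> apply_moves([
  [0, 0.008, 0.015, 0, 0, 1, 0.085],
  [0, 0.028, 0.028, 0, 0, 2, 0.085],
  [0, 0.058, 0.035, 0, 0, 3, 0.085],
  [0.001, 0.092, 0.038, 0, 0, 4, 0.085],
  [0.002, 0.126, 0.038, 0, 0, 5, 0.085],
  [0.003, 0.16, 0.038, 0, 0, 6, 0.085],
  [0.003, 0.194, 0.038, 0, 0, 7.5, 0.085],
  [0.003, 0.224, 0.036, 0, 0, 9, 0.085],
  [0.003, 0.242, 0.033, 0, 0, 10, 0.085],
  [0.003, 0.25, 0.028, 0, 0, 10, 0.085],
])

```text
time: 15.25
tool_pos: [438.1, 148.2, 160.0]
orientation: [-0.001, 0.996, 0.09, 0.001]
force: [0.7, -0.1, 0.1]
width: 84.9
```

```bash
python3 - <<'E'
from workcell import env
from h import *
p,d=env.capture("top");crop(p,205,165,405,260,4,'pics/t3.png')
c=cam('top');P,uv=cloud(c,d,315,220,347,250);q=P[(P[:,2]>25)&(P[:,2]<50)];print(len(q),q.mean(0) if len(q) else'')
if len(q): print(cv2.minAreaRect(q[:,:2].astype(np.float32)))
s=env.get_state();print(s['tool_pos'],s['orientation'],s['joint_pos'])
E
```

```text
154 [ 435.17008468 -105.71028351   38.69202752]
((435.156005859375, -105.7588882446289), (43.3297004699707, 33.08583068847656), 0.7227749228477478)
[437.32550574 147.72284137 158.54768179] [-9.19771960e-04  9.95987853e-01  8.94836345e-02 -1.73804731e-04] [ 0.02703863  0.21965464 -0.45146331  1.84131273  0.10457625  1.10397551
 -1.85371577]
```

View pics/t3.png

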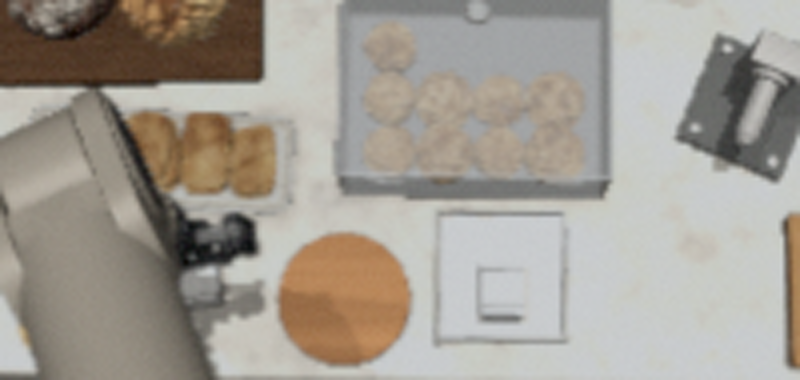

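>>> apply_moves([
  [0, 0, -0.015, 0, 0, -0.4, 0.085],
  [0, 0, -0.045, 0, 0, -0.4, 0.085],
  [0, 0, -0.08, 0, 0, -0.4, 0.085],
  [0, 0, -0.105, 0, 0, -0.4, 0.085],
  [0, 0, -0.128, 0, 0, -0.4, 0.085],
  [0, 0, -0.142, 0, 0, -0.4, 0.085],
  [0, 0, -0.15, 0, 0, -0.4, 0.085],
  [0, 0, -0.153, 0, 0, -0.4, 0.085],
  [0, 0, -0.153, 0, 0, -0.4, 0.085],
  [0, 0, -0.153, 0, 0, -0.4, 0.085],
])

```text
time: 16.13
tool_pos: [439.3, 143.8, 6.7]
orientation: [0.0, 0.997, 0.083, 0.001]
force: [-0.1, 0.1, 0.4]
width: 84.9
```

>>> apply_moves([
  [-0.001, 0, -0.0035, 0, 0, 0, 0.07],
  [-0.001, 0, -0.0035, 0, 0, 0, 0.03],
  [-0.001, 0, -0.0035, 0, 0, 0, 0.03],
  [-0.001, 0, -0.0035, 0, 0, 0, 0.03],
  [-0.001, 0, -0.0035, 0, 0, 0, 0.03],
  [-0.001, 0, -0.0035, 0, 0, 0, 0.03],
  [-0.001, 0, -0.0035, 0, 0, 0, 0.03],
  [-0.001, 0, -0.0035, 0, 0, 0, 0.03],
  [-0.001, 0, -0.0035, 0, 0, 0, 0.03],
  [-0.001, 0, -0.0035, 0, 0, 0, 0.03],
])

```text
time: 16.97
tool_pos: [438.0, 144.8, 3.1]
orientation: [-0.0, 0.997, 0.084, 0.001]
force: [0.3, 0.9, 6.5]
width: 35.4
```

>>> apply_moves([
  [0, 0, 0.012, 0, 0, 0, 0.03],
  [0, 0, 0.035, 0, 0, 0, 0.03],
  [0, -0.01, 0.055, 0, 0, 0, 0.03],
  [-0.003, -0.03, 0.065, 0, 0, 0, 0.03],
  [-0.006, -0.055, 0.065, 0, 0, 0, 0.03],
  [-0.009, -0.08, 0.06, 0, 0, 0, 0.03],
  [-0.011, -0.1, 0.05, 0, 0, 0, 0.03],
  [-0.012, -0.114, 0.035, 0, 0, 0, 0.03],
  [-0.012, -0.12, 0.022, 0, 0, 0, 0.03],
  [-0.012, -0.12, 0.018, 0, 0, 0, 0.03],
])

```text
time: 17.8
tool_pos: [422.3, 21.1, 18.0]
orientation: [0.001, 0.997, 0.081, -0.003]
force: [-0.4, -0.0, -2.5]
width: 35.4
```

>>> apply_moves([
  [0, 0, 0, 0, 0, 0, 0.03],
  [0, 0, 0, 0, 0, 0, 0.03],
  [0, 0, -0.001, 0, 0, 0, 0.03],
  [0, 0, -0.002, 0, 0, 0, 0.03],
  [0, 0, -0.003, 0, 0, 0, 0.03],
  [0, 0, -0.004, 0, 0, 0, 0.03],
  [0, 0, -0.004, 0, 0, 0, 0.03],
  [0, 0, -0.004, 0, 0, 0, 0.03],
  [0, 0, -0.004, 0, 0, 0, 0.03],
  [0, 0, -0.004, 0, 0, 0, 0.03],
])

```text
time: 18.63
tool_pos: [425.8, 24.6, 17.1]
orientation: [-0.0, 0.996, 0.084, 0.001]
force: [-2.0, 0.5, 5.7]
width: 35.3
```

>>> apply_moves([
  [0, 0, 0.0004, 0, 0, 0, 0.042],
  [0, 0, 0.0004, 0, 0, 0, 0.05],
  [0, 0, 0.0004, 0, 0, 0, 0.06],
  [0, 0, 0.0004, 0, 0, 0, 0.065],
  [0, 0, 0.0004, 0, 0, 0, 0.065],
  [0, 0, 0.008, 0, 0, 0, 0.065],
  [0, 0, 0.025, 0, 0, 0, 0.065],
  [0, 0, 0.055, 0, 0, 0, 0.075],
  [0, 0, 0.09, 0, 0, 0, 0.085],
  [0, 0, 0.13, 0, 0, 0, 0.085],
])

```text
time: 19.47
tool_pos: [423.8, 24.1, 147.2]
orientation: [-0.0, 0.997, 0.084, -0.002]
force: [1.0, -0.5, 0.3]
width: 84.7
```

>>> apply_moves([
  [0, 0.01, 0.02, 0, 0, 0, 0.085],
  [0, 0.03, 0.035, 0, 0, 0, 0.085],
  [-0.002, 0.06, 0.05, 0, 0, 0, 0.085],
  [-0.005, 0.09, 0.06, 0, 0, 0, 0.085],
  [-0.01, 0.115, 0.07, 0, 0, 0, 0.085],
  [-0.015, 0.135, 0.08, 0, 0, 0, 0.085],
  [-0.018, 0.148, 0.09, 0, 0, 0, 0.085],
  [-0.02, 0.155, 0.095, 0, 0, 0, 0.085],
  [-0.02, 0.155, 0.095, 0, 0, 0, 0.085],
  [-0.02, 0.155, 0.095, 0, 0, 0, 0.085],
])

```text
time: 20.3
tool_pos: [405.4, 178.4, 241.4]
orientation: [0.0, 0.997, 0.083, 0.0]
force: [-1.0, -0.5, 0.2]
width: 84.7
```

```bash
python3 - <<'E'
from workcell import env
from h import *
p,d=env.capture("top");crop(p,205,165,405,260,4,'pics/t4.png')
p2,d2=env.capture("scene");crop(p2,270,130,440,330,3,'pics/s4.png')
c=cam('top')
for b,z in(((315,220,347,250),25),((278,226,304,254),38)):
    P,uv=cloud(c,d,*b);q=P[(P[:,2]>z)&(P[:,2]<70)];print(len(q),q.mean(0),cv2.minAreaRect(q[:,:2].astype(np.float32)))
s=env.get_state();print(s['time'],s['tool_pos'],s['force'])
E
```

```text
153 [ 435.04599791 -105.67121324   39.21024534] ((435.23760986328125, -105.76897430419922), (43.24613952636719, 33.15972137451172), 1.0096553564071655)
157 [426.0535637   25.11052755  49.48447038] ((426.38616943359375, 25.29641342163086), (43.78168869018555, 36.565757751464844), 8.986931800842285)
20.4 [405.4249401  177.26389145 240.68408049] [ 0.09801872  0.10701308 -0.42199987]
```

View pics/t4.png

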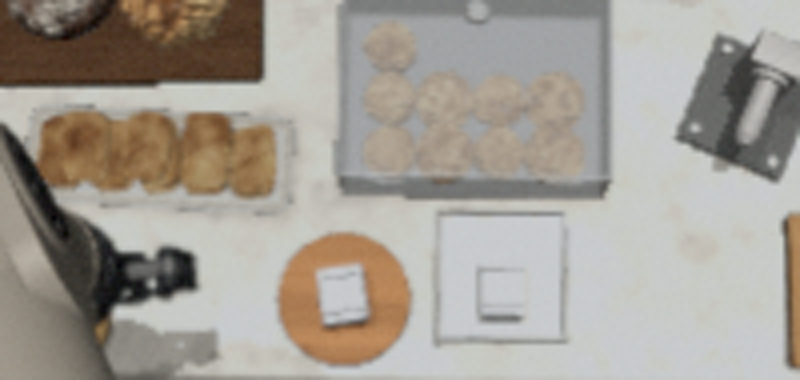

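View pics/s4.png

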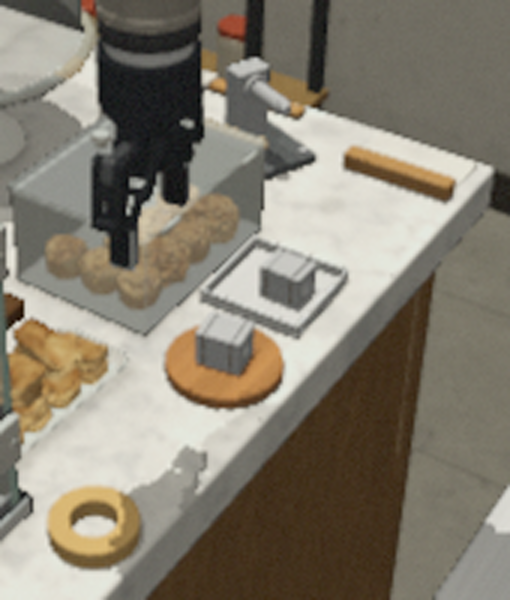

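The pictures show the fitting bushing flat in the tray (crop pixel 500,292), the other flat at the centre of the board (343,295), and the tape and scraper where they were. The gripper is clear of everything.

```bash
python3 - <<'E'
from workcell import env
print(env.job_done())
E
```

```text
the job is handed in; nothing more can be done
None
```

The bushing that fits is in the square tray and the tight one is on the round board. I handed the job in at 20.4 s.

- **Finding the fit:** I tried the right-hand bushing first. It slid along the pin with no contact force until it stopped about 56 mm past the tip, against the shoulder. It stayed there under a push of about 8 N, so it was fully home.
- **The tight one:** I never put the left-hand bushing on the pin. I took it to be the tight one because the other fitted, so its bore was not tested.
- **Last checks (top-camera depth and both pictures):**
  - The fitting bushing lies flat in the tray at (435, -106), with its top at about 39 mm.
  - The other lies flat on the board at (426, 25), with its top at about 50 mm.
  - The tape and scraper look unmoved, and the gripper was clear at z = 241 mm with about 0 N on it.
- **Disagreements:** The scene camera read about 3 to 5 mm different from the top camera. I used the top camera, which agreed with the arm to under 1 mm. No check failed.

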